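# Fill the round canister with seven cartridges

### The job

Complete the charge of the preheating canister: pack the two cartridges that are outside into its two empty places, so that all seven stand upright on its floor, spouts up, one in the middle and six round it. First take the cartridge that lies in the cradle, set it upright on the worktop and let go of it, so that it can be taken again by the spout. Lower the cartridges into the canister rather than dropping them, and leave the other things on the bench where they are.

Things in the scene. Friction and masses are not known exactly. Their poses are not given: they have to be found in the camera images.
- cradle: low wooden cradle fixed right of the canister: base plate 70x56x10 mm, a block 18 mm wide, two parallel steel rails (44 mm long, 25 mm wide over both, tops 34 mm above the worktop) under the middle of the lying cartridge, whose body juts out on both sides. Origin: centre of the underside; x along the rails, -x where the spout points. The worktop about 0.44 m ahead of and 0.30 m right of the robot is clear
- canister: round steel canister, open at the top, fixed to the worktop: outside 124 mm wide and 46 mm high, inside 118 mm wide and 40 mm deep (wall 3 mm, floor 6 mm thick). Origin: centre of its underside, on the worktop; z up. It just holds seven cartridges: one in the middle and six round it, 60 degrees apart, their axes about 39 mm from the canister's axis. At the start two of the six outer places are empty, with one filled place between them.
- lying_mid (a point): aluminium cartridge: round body 36 mm in diameter and 50 mm tall with a bevelled foot edge (3 mm) and bevelled shoulder, and on top a round spout 12 mm in diameter and 30 mm tall, 80 mm in all, about 0.12 kg; it lies on its side, level, in the cradle, spout towards the robot's left (+y) to within about 40 degrees, its axis 50 mm above the worktop. This is the point on its axis half-way up, 40 mm from the foot; z axis along the cartridge from foot to spout
- standing_mid (a point): the same kind of cartridge (same sizes), standing upright on the worktop to the left of the canister. This is the point on its axis half-way up, 40 mm from the foot; z axis along the cartridge from foot to spout
- packed_0_mid (a point): the same kind of cartridge, loose, already standing in the canister in the middle; its foot is on the canister's floor. This is the point on its axis half-way up, 40 mm from the foot; z axis along the cartridge from foot to spout
- packed_1_mid (a point): the same kind of cartridge, loose, already standing in the canister in one of the outer places; its foot is on the canister's floor. This is the point on its axis half-way up, 40 mm from the foot; z axis along the cartridge from foot to spout
- packed_2_mid (a point): the same kind of cartridge, loose, already standing in the canister in one of the outer places; its foot is on the canister's floor. This is the point on its axis half-way up, 40 mm from the foot; z axis along the cartridge from foot to spout
- packed_3_mid (a point): the same kind of cartridge, loose, already standing in the canister in one of the outer places; its foot is on the canister's floor. This is the point on its axis half-way up, 40 mm from the foot; z axis along the cartridge from foot to spout
- packed_4_mid (a point): the same kind of cartridge, loose, already standing in the canister in one of the outer places; its foot is on the canister's floor. This is the point on its axis half-way up, 40 mm from the foot; z axis along the cartridge from foot to spout
- stone_model: stone cast of a dental arch, 56x63x27 mm, a bystander standing loose on the worktop. Origin: centre of its underside
- white_pot: white screw pot, 48x48x49 mm, a bystander standing loose on the worktop. Origin: centre of its underside
- mandrel_box: black bur case, 28x56x22 mm, a bystander standing loose on the worktop. Origin: centre of its underside
- stone_segment: small stone block with two teeth, 21x34x23 mm, a bystander standing loose on the worktop. Origin: centre of its underside
- polish_brush: beige felt cone on a hub, 42x42x61 mm, a bystander standing loose on the worktop. Origin: centre of its underside
Mind the look-alikes: they are no part of the job. What is shaped like the canister but green is not meant. What is shaped like the part that bears packed_4_mid but green is not meant.

How it is judged:
By the outcome, as a careful person would: the job done as asked, in the order asked, and still so for the second after the job is handed in, with the robot touching nothing.
It also fails if it takes over 69 s, if anything falls off the work surface, if the arm or the gripper's body presses on something with over 40 N, if the wrist force passes 120 N, or if a joint passes its speed limit or range.

### The arm

A 6-joint arm with a two-finger parallel gripper is mounted at the origin on a cart in front of the work surface, level with it; the furniture and walls round the work are solid. World frame = base frame: x ahead of the robot, y to its left, z up, the work surface at z = 0. Lengths are in m, angles in degrees, forces in N, time in s.
With the tool pointing down it reaches from about 0.3 to 0.75 m from the base axis. Payload 8.5 kg.
Tool frame: the origin (TCP) lies on the centre line of the jaws, within the pads' length; the fingertips stand 19 mm ahead of it and the grasp point (between the pads) is the TCP (env.tcp_to_tips is the z of the fingertips in the tool frame, in m); z points along the fingers, y is the line along which they close (so a half turn about z gives the same grasp; the last joint's range is limited). The gripper opens to 85 mm and grips with 20 to 120 N. Pads are 22 mm wide; open, the fingers measure 114 mm over their backs; the gripper's body (76 mm by 85 mm) begins 54 mm behind the grasp point. The pads swing forward as they close: fully open they stand 13 mm farther back than shut.
Start: joints at [-85.388, 21.807, 74.336, -0, 83.858, -12.336], TCP at [0.16, -0.526, 0.25] pointing down, gripper open.
Joint ranges: [-178.18, 178.18], [-50.72, 133.34], [12.68, 142.11], [-81.47, 261.47], [9.98, 163.14], [-165.26, 165.26]. Speed limits (degrees/s): [136.94, 136.94, 180, 180, 180, 180].

### API

Orientations are given as a 3x3 rotation matrix whose columns are the frame's x, y, z axes.
In Python, from rig import env gives the robot as it stands.
- The arm moves only by the tool servo_tool, never from a script. Its argument "steps" is a list of rows, each an object of numbers: "tx", "ty", "tz": the shift along the world's x, y, z in cm; "yaw": the turn about the world's z in degrees; "claw": the finger opening in cm, from 0 to 8.54. In form: [{"tx": .., "ty": .., "tz": .., "yaw": .., "claw": ..}, ...]. A call has 1 to 20 rows; each row shifts and turns the commanded pose from where the row before left it; what a row does not reach is not made up. A row lasts 1/10 s, in which the tool goes at most 50 mm and 8.59 degrees, less where a joint would pass 70% of its speed; a pose out of reach is approached as far as the arm can. A call with a gripper value outside its range is refused whole. The fingers move at their own pace and stop on an object; "newtons" is the grip in N (left out, the last holds). Time passes only in rows, so rows that do not move let the fingers close. It gives the time, the measured TCP pose, the force, the opening and the grip force at its end, in the units of the state.
- env.observe(): the state, without advancing time (a new reading comes with each control period).
- env.get_image(name): name is "scene" or "top" or "wrist"; returns (picture, depth): 400x640x3 uint8, red, green, blue; 400x640 float32, m along the optical axis (not along the pixel's ray), 0 where there is no reading.
- env.camera_model(name): a dict with "fovy" (degrees; the focal length in pixels is half the picture's height over the tangent of half this angle, whatever the lens; pixels are square), "cx", "cy" (the principal point, pixels), "dist_coeffs" ([k1, k2, p1, p2, k3] as OpenCV has them; the pictures are not rectified), "T" (4x4, takes a point from camera to world coordinates). Camera axes: x right, y down, z forward; pixel columns grow to the right and rows downward; lengths in m; the calibration is good to about 2 mm. A picture is of the moment at which its call begins: read the wrist's pose just before it. camera_model takes no time and is no camera call; for the wrist camera it gives the pose at the moment of the call.
- env.close_job(): hands the job in; it is judged then, once.
The state is a dict: "time_s": time; "q": joint angles; "qvel": joint speeds; "joint_efforts": joint torques, N m; "position": TCP position; "tool_rot": TCP orientation; "ft_force": force on the tool from outside, world axes, zero at the start; "wrist_torque": the same for the moment, N m; "grip_width": finger opening in m; "gripper_force": force on a finger pad.
Only numpy, scipy, OpenCV 4.12 (cv2) and the standard library are available. Lean on these libraries where they do the work, as an engineer would, in place of code of your own. Each camera call takes 0.05 s, during which the arm holds its last target. There are 200 camera calls.

## Working session

There is one attempt and no reset: what is moved stays moved. The work goes in short steps, Python scripts to look and compute and a tool call to move; the robot and the scene stay as the last step left them, time stands still between calls to the robot, and variables do not carry over. Pictures are saved under pics/ and viewed, at most 10 in all, crops included, and the job is handed in when it is done.

Besides the shell and the picture viewer there is one more tool, called after "Request:" as a command line: name --argument value ..., lists and objects as JSON in quotes. servo_tool: Moves the arm, as the interface text tells. Its arguments: {"type":"object","properties":{"steps":{"type":"array"},"newtons":{"type":"number"}},"required":["steps"]}

```bash
mkdir -p pics; cat > h.py <<'E'
import numpy as np, cv2
from rig import env
def grab(n):
    m=env.camera_model(n); im,d=env.get_image(n); return im,d,m
def K(m):
    f=200/np.tan(np.radians(m["fovy"])/2); return np.array([[f,0,m["cx"]],[0,f,m["cy"]],[0,0,1.]])
def ray(m,uv):
    p=cv2.undistortPoints(np.array(uv,float).reshape(-1,1,2),K(m),np.array(m["dist_coeffs"],float))[:,0]
    T=np.array(m["T"]); return T[:3,3],np.c_[p,np.ones(len(p))]@T[:3,:3].T
def onz(m,uv,z):
    o,d=ray(m,uv); return o+d*((z-o[2])/d[:,2])[:,None]
def cloud(m,d):
    v,u=np.mgrid[:400,:640]; o,r=ray(m,np.c_[u.ravel(),v.ravel()]); P=o+r*d.reshape(-1,1); P[d.ravel()==0]=np.nan
    return P.reshape(400,640,3)
def proj(m,P):
    T=np.linalg.inv(np.array(m["T"])); return cv2.projectPoints(np.array(P,float).reshape(-1,3),cv2.Rodrigues(T[:3,:3])[0],T[:3,3],K(m),np.array(m["dist_coeffs"],float))[0][:,0]
def save(im,n): cv2.imwrite("pics/"+n,im[...,::-1])
E
python3 - <<'E'
from h import *
a=[]
for n in("top","scene"):
    im,d,m=grab(n); a.append(im); print(n,np.round(m["T"],3).tolist(),m["fovy"],m["dist_coeffs"],(d==0).mean())
    np.savez("pics/"+n,im=im,d=d)
    save(im,n+"0.png")
s=env.observe();print(s)
E
```

```text
top [[-0.17, -0.962, 0.211, 0.339], [-0.985, 0.166, -0.035, 0.03], [-0.001, -0.214, -0.977, 1.117], [0.0, 0.0, 0.0, 1.0]] 46.25806257370685 [-0.06533803  0.          0.          0.          0.        ] 0.0041953125
scene [[0.694, -0.432, 0.576, -0.316], [-0.72, -0.441, 0.536, -0.784], [0.022, -0.786, -0.617, 0.993], [0.0, 0.0, 0.0, 1.0]] 44.33643425478044 [-0.14533632  0.          0.          0.          0.        ] 0.00393359375
{'time_s': 0.1, 'q': array([-8.53880417e+01,  2.18383757e+01,  7.43789682e+01,  2.96114161e-03,
        8.38567061e+01, -1.23350114e+01]), 'qvel': array([-0.04993945, -0.01727906, -0.20071858,  0.04730702,  0.03404598,
       -0.00860173]), 'joint_efforts': array([ 3.38943144e-03, -4.49220014e+01, -2.31653130e+01, -2.08594902e-04,
        3.67884175e-03,  6.52732641e-07]), 'position': array([ 0.16031586, -0.52588137,  0.24977031]), 'tool_rot': array([[ 9.56576582e-01,  2.91481114e-01, -5.27008205e-05],
       [ 2.91480936e-01, -9.56575765e-01,  1.29236401e-03],
       [ 3.26287372e-04, -1.25160643e-03, -9.99999164e-01]]), 'ft_force': array([ 0.19117867, -0.18214985,  0.28199281]), 'wrist_torque': array([-0.02278264, -0.00165939,  0.03859233]), 'gripper_force': 0.0, 'grip_width': 0.08561804196401589}
```

View pics/top0.png

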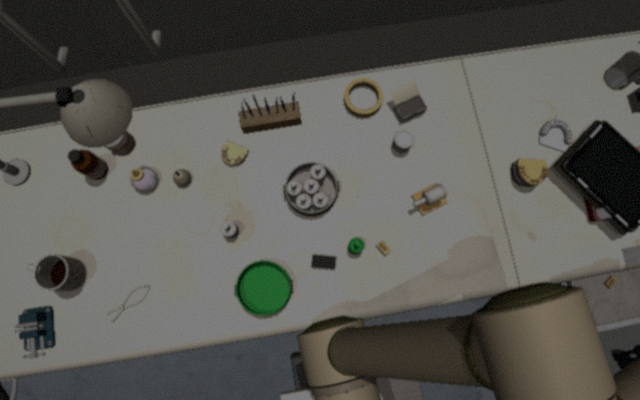

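View pics/scene0.png

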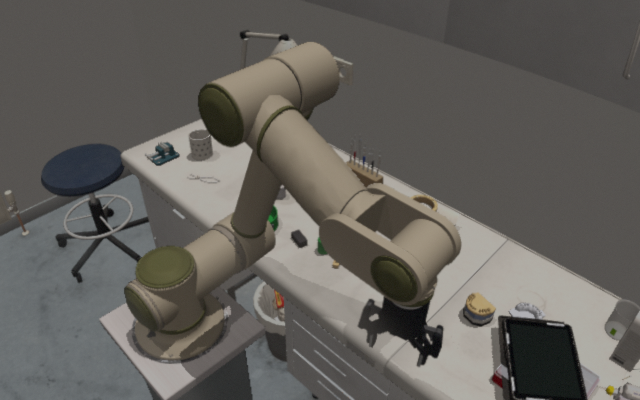

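The top view shows the grey canister at (312,189) with 5 spouts; the empty places seem to be at about (300,172) and (330,198). The lying cartridge on its wooden cradle is at (430,198) and the standing one at (230,230). Look-alikes are the green dish (265,288) and the green cartridge (356,245). The grey ones fit the description because the green ones are ruled out. In the scene view the arm hides the work.

```bash
python3 - <<'E'
from h import *
z=np.load("pics/top.npz"); im,d=z["im"],z["d"]; m=env.camera_model("top")
P=cloud(m,d)
c=lambda x0,x1,y0,y1: P[y0:y1,x0:x1].reshape(-1,3)
print("table z",np.nanmedian(c(180,210,190,215)[:,2]))
for n,b in dict(can=(275,350,155,222),lying=(400,455,172,222),stand=(215,246,214,246)).items():
    Q=c(*b); Q=Q[~np.isnan(Q).any(1)]; H=Q[Q[:,2]>0.03]
    print(n,len(H),np.round(np.percentile(H,[1,50,99],axis=0),3).tolist(), H.mean(0).round(4))
    if n=="can":
        R=Q[(Q[:,2]>.035)&(Q[:,2]<.05)]; 
        print("rimcircle",cv2.minEnclosingCircle(R[:,:2].astype(np.float32)))
print("canister px->z46",onz(m,[[312,189]],.046),"lying",onz(m,[[445,194],[412,211]],.05),"stand",onz(m,[[231,227]],.08))
cr=cv2.resize(im[150:260,200:460],(780,330),interpolation=cv2.INTER_CUBIC); save(cv2.convertScaleAbs(cr,alpha=1.5),"crop1.png")
E
```

```text
table z -0.0002651760102826417
can 1397 [[0.542, -0.054, 0.031], [0.596, 0.01, 0.054], [0.661, 0.072, 0.087]] [0.5956 0.0133 0.0533]
rimcircle ((0.603833019733429, 0.008550072088837624), 0.06672929972410202)
lying 403 [[0.513, -0.296, 0.041], [0.529, -0.265, 0.063], [0.555, -0.221, 0.071]] [ 0.5306 -0.2637  0.0613]
stand 207 [[0.52, 0.197, 0.033], [0.534, 0.212, 0.049], [0.553, 0.23, 0.081]] [0.535  0.2127 0.0524]
canister px->z46 [[0.59647271 0.00713474 0.046     ]] lying [[ 0.53052196 -0.29841319  0.05      ]
 [ 0.50411667 -0.21305525  0.05      ]] stand [[0.53288413 0.2015675  0.08      ]]
```

View pics/crop1.png

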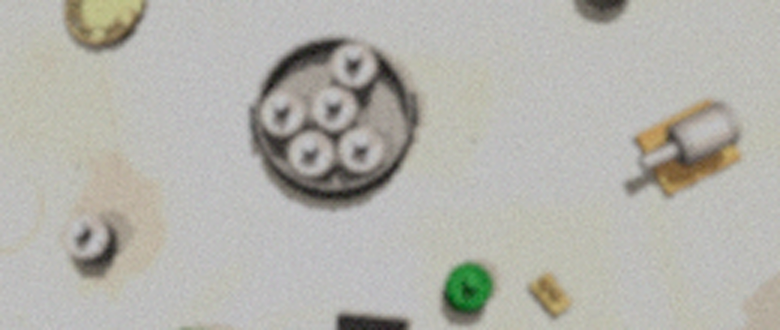

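The crop shows the grey canister with spouts at (355,65), (282,113), (333,107), (311,153) and (360,150). The empty places are at about (300,70) and (390,107). The grey lying cartridge at (690,140) has its spout at the lower left, and the standing one is at (90,240). The green ones are look-alikes. I'll go above the lying cartridge now.

Request:
servo_tool --steps '[{"tx": 2.9, "ty": 2.5, "yaw": 7.5, "claw": 5}, {"tx": 2.9, "ty": 2.5, "yaw": 7.5, "claw": 5}, {"tx": 2.9, "ty": 2.5, "yaw": 7.5, "claw": 5}, {"tx": 2.9, "ty": 2.5, "yaw": 7.5, "claw": 5}, {"tx": 2.9, "ty": 2.5, "yaw": 7.5, "claw": 5}, {"tx": 2.9, "ty": 2.5, "yaw": 7.5, "claw": 5}, {"tx": 2.9, "ty": 2.5, "yaw": 7.5, "claw": 5}, {"tx": 2.9, "ty": 2.5, "yaw": 7.5, "claw": 5}, {"tx": 2.9, "ty": 2.5, "yaw": 7.5, "claw": 5}, {"tx": 2.9, "ty": 2.5, "yaw": 7.5, "claw": 5}, {"tx": 2.9, "ty": 2.5, "yaw": 7.5, "claw": 5}, {"tx": 2.9, "ty": 2.5, "yaw": 7.5, "claw": 5}, {"tx": 0, "claw": 5}, {"tx": 0, "claw": 5}, {"tx": 0, "claw": 5}]' --newtons 20

```text
invalid input at $.steps[0]: expected keys tx, ty, tz, yaw, claw
```

```bash
python3 - <<'E'
from h import *
s=env.observe();print(s["time_s"],s["position"].round(4),s["tool_rot"].round(3).tolist(),s["q"].round(1))
im,d,m=grab("wrist"); save(im,"w1.png"); np.savez("pics/w1",im=im,d=d); print(np.round(m["T"],3).tolist(),m["fovy"])
P=cloud(m,d).reshape(-1,3); P=P[~np.isnan(P).any(1)]
near=P[(abs(P[:,0]-.53)<.08)&(abs(P[:,1]+.26)<.09)]
print("table",np.median(near[abs(near[:,2])<.01,2]))
B=near[(near[:,2]>.052)&(near[:,2]<.075)]
vx,vy,x0,y0=cv2.fitLine(B[:,:2].astype(np.float32),cv2.DIST_HUBER,0,.01,.01).ravel()
a=np.array([vx,vy]); a*=np.sign(a[1]); n=np.array([-a[1],a[0]])
H=near[(near[:,2]>.045)&(near[:,2]<.075)]
s_=(H[:,:2]-[x0,y0])@a; t=(H[:,:2]-[x0,y0])@n
print("dir",a,np.degrees(np.arctan2(a[1],a[0])),"pt",x0,y0,"n",len(B))
for lo in np.arange(-.05,.07,.005):
    k=(s_>lo)&(s_<lo+.005)
    if k.sum(): print(round(lo,3),k.sum(),H[k,2].max().round(4),t[k].min().round(4),t[k].max().round(4))
E
```

```text
0.1 [ 0.1603 -0.5259  0.2498] [[0.957, 0.291, -0.0], [0.291, -0.957, 0.001], [0.0, -0.001, -1.0]] [-85.4  21.8  74.4   0.   83.9 -12.3]
[[0.291, -0.922, -0.254, 0.223], [-0.957, -0.281, -0.076, -0.507], [-0.002, 0.265, -0.964, 0.373], [0.0, 0.0, 0.0, 1.0]] 68.2540118769761
table nan
  return _methods._mean(a, axis=axis, dtype=dtype,
  ret = ret.dtype.type(ret / rcount)
Traceback (most recent call last):
cv2.error: OpenCV(4.12.0) /io/opencv/modules/imgproc/src/linefit.cpp:50: error: (-215:Assertion failed) count > 0 in function 'fitLine2D_wods'
```

View pics/w1.png

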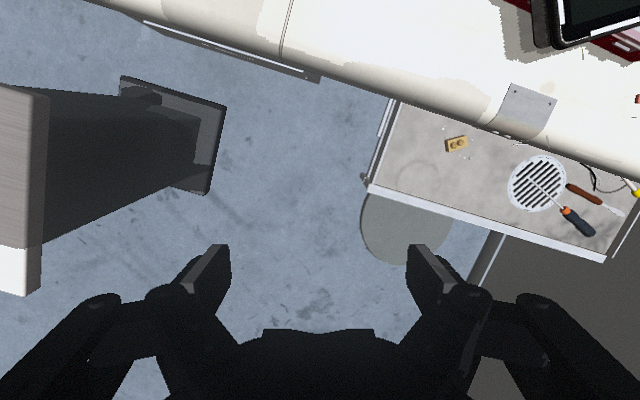

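The rows need all five keys, so the arm has not moved. This picture just shows the fingers over the floor. I'll send it again.

Request:
servo_tool --steps '[{"tx": 2.9, "ty": 2.5, "tz": 0, "yaw": 7.5, "claw": 5}, {"tx": 2.9, "ty": 2.5, "tz": 0, "yaw": 7.5, "claw": 5}, {"tx": 2.9, "ty": 2.5, "tz": 0, "yaw": 7.5, "claw": 5}, {"tx": 2.9, "ty": 2.5, "tz": 0, "yaw": 7.5, "claw": 5}, {"tx": 2.9, "ty": 2.5, "tz": 0, "yaw": 7.5, "claw": 5}, {"tx": 2.9, "ty": 2.5, "tz": 0, "yaw": 7.5, "claw": 5}, {"tx": 2.9, "ty": 2.5, "tz": 0, "yaw": 7.5, "claw": 5}, {"tx": 2.9, "ty": 2.5, "tz": 0, "yaw": 7.5, "claw": 5}, {"tx": 2.9, "ty": 2.5, "tz": 0, "yaw": 7.5, "claw": 5}, {"tx": 2.9, "ty": 2.5, "tz": 0, "yaw": 7.5, "claw": 5}, {"tx": 2.9, "ty": 2.5, "tz": 0, "yaw": 7.5, "claw": 5}, {"tx": 2.9, "ty": 2.5, "tz": 0, "yaw": 7.5, "claw": 5}, {"tx": 0, "ty": 0, "tz": 0, "yaw": 0, "claw": 5}, {"tx": 0, "ty": 0, "tz": 0, "yaw": 0, "claw": 5}, {"tx": 0, "ty": 0, "tz": 0, "yaw": 0, "claw": 5}]' --newtons 20

```text
time_s: 1.65
position: [0.5077, -0.2266, 0.2502]
tool_rot: [[-0.29, 0.957, -0.001], [0.957, 0.29, 0.0], [0.0, -0.0, -1.0]]
ft_force: [-0.2, -0.0, -0.7]
grip_width: 0.0501
gripper_force: 0.0
```

```bash
cat > ly.py <<'E'
from h import *
s=env.observe();print(s["time_s"],s["position"].round(4),s["tool_rot"].round(3).tolist(),s["q"].round(1))
im,d,m=grab("wrist"); save(im,"w2.png"); print(np.round(m["T"],3).tolist(),m["fovy"])
P=cloud(m,d).reshape(-1,3); P=P[~np.isnan(P).any(1)]
near=P[(abs(P[:,0]-.53)<.08)&(abs(P[:,1]+.26)<.09)]
print("table",np.median(near[abs(near[:,2])<.01,2]))
B=near[(near[:,2]>.06)&(near[:,2]<.075)]
vx,vy,x0,y0=cv2.fitLine(B[:,:2].astype(np.float32),cv2.DIST_HUBER,0,.01,.01).ravel()
a=np.array([vx,vy]); a*=np.sign(a[1]); n=np.array([-a[1],a[0]])
H=near[(near[:,2]>.045)&(near[:,2]<.075)]
s_=(H[:,:2]-[x0,y0])@a; t=(H[:,:2]-[x0,y0])@n
print("dir",a,np.degrees(np.arctan2(a[1],a[0])),"pt",x0,y0,"n",len(B))
for lo in np.arange(-.05,.08,.005):
    k=(s_>lo)&(s_<lo+.005)
    if k.sum(): print(round(lo,3),k.sum(),H[k,2].max().round(4),t[k].min().round(4),t[k].max().round(4))
E
python3 ly.py
```

```text
1.65 [ 0.5077 -0.2266  0.2502] [[-0.29, 0.957, -0.001], [0.957, 0.29, 0.0], [0.0, -0.0, -1.0]] [-36.2  22.4  73.4  -0.   84.2 -53.1]
[[0.957, 0.28, 0.076, 0.487], [0.29, -0.923, -0.253, -0.163], [-0.001, 0.264, -0.964, 0.373], [0.0, 0.0, 0.0, 1.0]] 68.2540118769761
table -0.0006290395421441053
dir [-0.28003263  0.9599905 ] 106.26215 pt 0.5331038 -0.27005896 n 1040
-0.03 15 0.0652 -0.0123 0.013
-0.025 91 0.0679 -0.0174 0.0165
-0.02 132 0.0686 -0.0172 0.0178
-0.015 128 0.0685 -0.017 0.0166
-0.01 128 0.0684 -0.0183 0.0166
-0.005 126 0.0685 -0.018 0.0167
-0.0 133 0.0693 -0.0178 0.0167
0.005 131 0.0685 -0.0176 0.0168
0.01 128 0.0691 -0.0173 0.0168
0.015 139 0.0689 -0.017 0.018
0.02 211 0.0681 -0.0174 0.0169
0.025 46 0.0569 -0.0057 0.0056
0.03 46 0.0573 -0.0056 0.0057
0.035 44 0.0567 -0.0055 0.0047
0.04 42 0.0562 -0.0054 0.0048
0.045 47 0.0561 -0.0052 0.0049
0.05 41 0.056 -0.0051 0.005
```

View pics/w2.png

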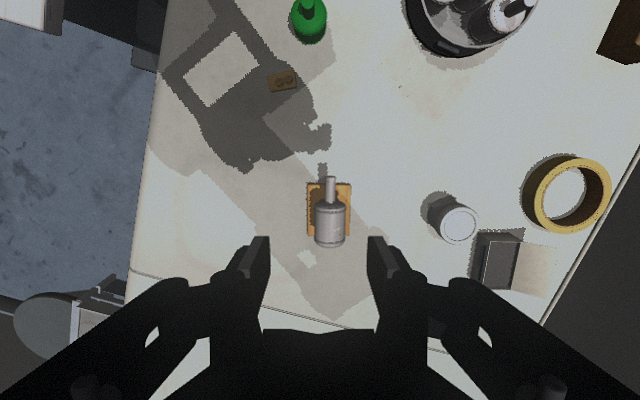

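The wrist view shows the lying cartridge with its body at (330,225) and its spout pointing up to (330,178), aligned with the jaws. Heights (68 mm top, 56 mm spout) and widths match the description. The tool can only yaw, so I'll pinch only the last few mm of the spout, lightly. The heavy body should then swing down about the pads.

Request:
servo_tool --steps '[{"tx": 0.5, "ty": 0.6, "tz": -3, "yaw": -0.6, "claw": 5}, {"tx": 0.4, "ty": 0.5, "tz": -3, "yaw": 0, "claw": 5}, {"tx": 0, "ty": 0, "tz": -3, "yaw": 0, "claw": 5}, {"tx": 0, "ty": 0, "tz": -3, "yaw": 0, "claw": 4}, {"tx": 0, "ty": 0, "tz": -3, "yaw": 0, "claw": 3}, {"tx": 0, "ty": 0, "tz": -3, "yaw": 0, "claw": 3}, {"tx": 0, "ty": 0, "tz": -1.3, "yaw": 0, "claw": 3}, {"tx": 0, "ty": 0, "tz": 0, "yaw": 0, "claw": 3}, {"tx": 0, "ty": 0, "tz": 0, "yaw": 0, "claw": 0.5}, {"tx": 0, "ty": 0, "tz": 0, "yaw": 0, "claw": 0.5}, {"tx": 0, "ty": 0, "tz": 0, "yaw": 0, "claw": 0.5}, {"tx": 0, "ty": 0, "tz": 0, "yaw": 0, "claw": 0.5}, {"tx": 0, "ty": 0, "tz": 0, "yaw": 0, "claw": 0.5}, {"tx": 0, "ty": 0, "tz": 0, "yaw": 0, "claw": 0.5}]' --newtons 20

```text
time_s: 3.1
position: [0.5175, -0.2151, 0.0576]
tool_rot: [[-0.282, 0.96, 0.001], [0.96, 0.282, -0.0], [-0.0, 0.0, -1.0]]
ft_force: [1.6, -0.2, 0.4]
grip_width: 0.0106
gripper_force: 19.5
```

Request:
servo_tool --steps '[{"tx": 0, "ty": 0, "tz": 0.5, "yaw": 0, "claw": 0.5}, {"tx": 0, "ty": 0, "tz": 1, "yaw": 0, "claw": 0.5}, {"tx": 0, "ty": 0, "tz": 1, "yaw": 0, "claw": 0.5}, {"tx": 0, "ty": 0, "tz": 1, "yaw": 0, "claw": 0.5}, {"tx": 0, "ty": 0, "tz": 1.5, "yaw": 0, "claw": 0.5}, {"tx": 0, "ty": 0, "tz": 1.5, "yaw": 0, "claw": 0.5}, {"tx": 0, "ty": 0, "tz": 0, "yaw": 0, "claw": 0.5}, {"tx": 0, "ty": 0, "tz": 0, "yaw": 0, "claw": 0.5}]' --newtons 20

```text
time_s: 3.9
position: [0.5172, -0.215, 0.1224]
tool_rot: [[-0.281, 0.96, 0.0], [0.96, 0.281, -0.0], [-0.0, 0.0, -1.0]]
ft_force: [-0.3, -0.1, -1.4]
grip_width: 0.0106
gripper_force: 19.6
```

```bash
cat > side.py <<'E'
from h import *
import sys
# point cloud near the tool, in tool-centred axes: s along tool x (horizontal), t along tool y, z
s=env.observe(); R=s["tool_rot"]; p=s["position"]; print(s["time_s"],p.round(4),s["grip_width"],s["ft_force"].round(2))
for cam in sys.argv[2:]:
    im,d,m=grab(cam); save(im,f"{sys.argv[1]}_{cam}.png")
    P=cloud(m,d).reshape(-1,3); P=P[~np.isnan(P).any(1)]
    L=(P-p)@R[:,:2]; k=(abs(L[:,1])<.02)&(abs(L[:,0])<.11)&(P[:,2]>.008)&(P[:,2]<p[2]+.03)
    L=L[k];Z=P[k,2]
    for lo in np.arange(-.11,.06,.01):
        q=(L[:,0]>lo)&(L[:,0]<lo+.01)
        if q.sum()>3: print(cam,round(lo,3),q.sum(),"z",Z[q].min().round(3),Z[q].max().round(3))
E
python3 side.py a wrist top
```

```text
3.9 [ 0.5172 -0.215   0.1224] 0.010618790452725756 [-0.33 -0.1  -1.44]
wrist -0.05 239 z 0.008 0.034
wrist -0.04 962 z 0.008 0.125
wrist -0.03 707 z 0.008 0.119
wrist -0.02 412 z 0.114 0.149
wrist -0.01 959 z 0.109 0.152
wrist -0.0 1134 z 0.108 0.152
wrist 0.01 1839 z 0.106 0.152
```

View pics/a_wrist.png

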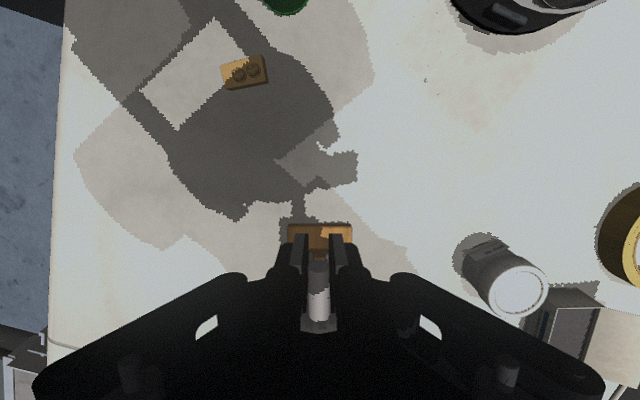

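The spout at (318,290) is held and still roughly level, so pad friction stops the swing. I'll move it over the clear worktop and see whether a softer finger command or a brisk bob lets it pivot.

Request:
servo_tool --steps '[{"tx": -1.5, "ty": -0.5, "tz": 0, "yaw": 0, "claw": 0.5}, {"tx": -2, "ty": -1, "tz": 0, "yaw": 0, "claw": 0.5}, {"tx": -2, "ty": -1, "tz": 0, "yaw": 0, "claw": 0.5}, {"tx": -2, "ty": -1, "tz": 0, "yaw": 0, "claw": 0.9}, {"tx": 0, "ty": 0, "tz": 0, "yaw": 0, "claw": 1.0}, {"tx": 0, "ty": 0, "tz": 0, "yaw": 0, "claw": 1.0}]' --newtons 20

```text
time_s: 4.6
position: [0.4423, -0.2502, 0.122]
tool_rot: [[-0.281, 0.96, -0.0], [0.96, 0.281, 0.001], [0.001, -0.0, -1.0]]
ft_force: [-0.0, 0.3, -1.4]
grip_width: 0.0106
gripper_force: 19.6
```

```bash
python3 side.py b wrist scene
```

```text
4.6 [ 0.4423 -0.2502  0.122 ] 0.010552920595948907 [-0.    0.29 -1.39]
wrist -0.04 688 z 0.097 0.124
wrist -0.03 364 z 0.112 0.118
wrist -0.02 419 z 0.113 0.15
wrist -0.01 954 z 0.108 0.152
wrist -0.0 1122 z 0.108 0.152
wrist 0.01 1852 z 0.105 0.152
scene -0.09 21 z 0.102 0.123
scene -0.08 57 z 0.098 0.128
scene -0.07 55 z 0.096 0.128
scene -0.06 57 z 0.096 0.129
scene -0.05 58 z 0.101 0.13
scene -0.04 29 z 0.1 0.131
scene -0.03 19 z 0.109 0.119
scene -0.02 54 z 0.107 0.152
scene -0.01 32 z 0.102 0.137
scene -0.0 20 z 0.101 0.141
```

View pics/b_scene.png

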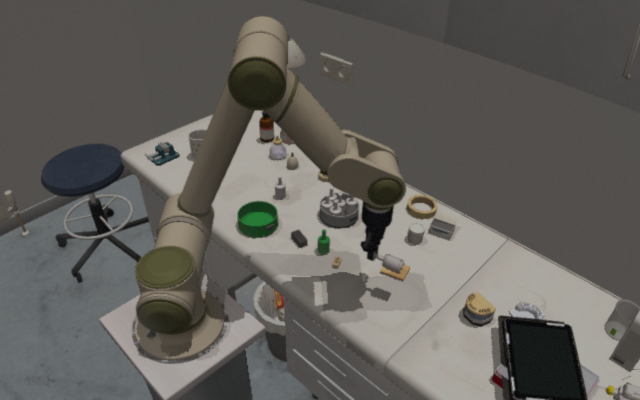

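The scene camera sees the held cartridge in profile. It droops about 4°, with the body at s = −90 to −40 mm, so only about 5 mm of spout is in the pads. I'll try brisk bobbing first.

Request:
servo_tool --steps '[{"tx": 0, "ty": 0, "tz": 5, "yaw": 0, "claw": 0.5}, {"tx": 0, "ty": 0, "tz": -4.5, "yaw": 0, "claw": 0.5}, {"tx": 0, "ty": 0, "tz": 4.5, "yaw": 0, "claw": 0.5}, {"tx": 0, "ty": 0, "tz": -4.5, "yaw": 0, "claw": 0.5}, {"tx": 0, "ty": 0, "tz": 4.5, "yaw": 0, "claw": 0.5}, {"tx": 0, "ty": 0, "tz": 0, "yaw": 0, "claw": 0.5}, {"tx": 0, "ty": 0, "tz": 0, "yaw": 0, "claw": 1.04}, {"tx": 0, "ty": 0, "tz": 0, "yaw": 0, "claw": 1.04}]' --newtons 20

```text
time_s: 5.5
position: [0.4425, -0.2497, 0.1722]
tool_rot: [[-0.282, 0.959, 0.0], [0.959, 0.282, -0.0], [-0.0, 0.0, -1.0]]
ft_force: [0.2, -0.3, -1.7]
grip_width: 0.0108
gripper_force: 22.6
```

```bash
python3 side.py c scene
```

```text
5.5 [ 0.4425 -0.2497  0.1722] 0.010780062678683613 [ 0.19 -0.31 -1.7 ]
scene -0.07 7 z 0.109 0.118
scene -0.06 49 z 0.104 0.131
scene -0.05 78 z 0.102 0.148
scene -0.04 81 z 0.098 0.152
scene -0.03 54 z 0.105 0.152
scene -0.02 88 z 0.132 0.202
scene -0.01 42 z 0.154 0.193
scene -0.0 17 z 0.159 0.192
```

The bobbing works: the cartridge now hangs at about 50°. I'll bob again.

Request:
servo_tool --steps '[{"tx": 0, "ty": 0, "tz": -4.5, "yaw": 0, "claw": 0.5}, {"tx": 0, "ty": 0, "tz": 4.5, "yaw": 0, "claw": 0.5}, {"tx": 0, "ty": 0, "tz": -4.5, "yaw": 0, "claw": 0.5}, {"tx": 0, "ty": 0, "tz": 4.5, "yaw": 0, "claw": 0.5}, {"tx": 0, "ty": 0, "tz": -4.5, "yaw": 0, "claw": 0.5}, {"tx": 0, "ty": 0, "tz": 4.5, "yaw": 0, "claw": 0.5}, {"tx": 0, "ty": 0, "tz": 0, "yaw": 0, "claw": 0.5}, {"tx": 0, "ty": 0, "tz": 0, "yaw": 0, "claw": 0.5}]' --newtons 20

```text
time_s: 6.35
position: [0.4426, -0.2502, 0.1729]
tool_rot: [[-0.282, 0.96, 0.001], [0.96, 0.282, -0.001], [-0.002, 0.001, -1.0]]
ft_force: [-0.6, 0.6, -1.5]
grip_width: 0.0104
gripper_force: 22.9
```

```bash
python3 side.py c2 scene
```

```text
6.35 [ 0.4426 -0.2502  0.1729] 0.010428151025999418 [-0.63  0.56 -1.52]
scene -0.06 47 z 0.105 0.129
scene -0.05 70 z 0.102 0.145
scene -0.04 78 z 0.098 0.151
scene -0.03 62 z 0.104 0.153
scene -0.02 86 z 0.129 0.202
scene -0.01 47 z 0.131 0.203
scene -0.0 21 z 0.152 0.193
```

It now leans about 37° from vertical. An asymmetric jerk perpendicular to its axis should finish the swing.

Request:
servo_tool --steps '[{"tx": -0.3, "ty": 1.2, "tz": -0.9, "yaw": 0, "claw": 0.5}, {"tx": -0.7, "ty": 2.3, "tz": -1.8, "yaw": 0, "claw": 0.5}, {"tx": -1.0, "ty": 3.5, "tz": -2.7, "yaw": 0, "claw": 0.5}, {"tx": 1.0, "ty": -3.5, "tz": 2.7, "yaw": 0, "claw": 0.5}, {"tx": 0.7, "ty": -2.3, "tz": 1.8, "yaw": 0, "claw": 0.5}, {"tx": 0.3, "ty": -1.2, "tz": 0.9, "yaw": 0, "claw": 0.5}, {"tx": 0, "ty": 0, "tz": 0, "yaw": 0, "claw": 0.5}, {"tx": 0, "ty": 0, "tz": 0, "yaw": 0, "claw": 0.5}]' --newtons 20

```text
time_s: 7.2
position: [0.4418, -0.2494, 0.1717]
tool_rot: [[-0.281, 0.96, -0.001], [0.96, 0.281, 0.001], [0.001, -0.001, -1.0]]
ft_force: [-0.2, -0.1, -1.0]
grip_width: 0.0104
gripper_force: 23.4
```

```bash
python3 side.py c3 scene
```

```text
7.2 [ 0.4418 -0.2494  0.1717] 0.010422046311945625 [-0.16 -0.06 -1.03]
scene -0.06 9 z 0.102 0.109
scene -0.05 59 z 0.095 0.135
scene -0.04 82 z 0.091 0.145
scene -0.03 78 z 0.096 0.145
scene -0.02 108 z 0.108 0.201
scene -0.01 46 z 0.127 0.188
scene -0.0 23 z 0.152 0.19
```

Request:
servo_tool --steps '[{"tx": -0.4, "ty": 1.3, "tz": -0.7, "yaw": 0, "claw": 0.5}, {"tx": -0.7, "ty": 2.5, "tz": -1.4, "yaw": 0, "claw": 0.5}, {"tx": -1.2, "ty": 4.1, "tz": -2.2, "yaw": 0, "claw": 0.5}, {"tx": 1.2, "ty": -4.1, "tz": 2.2, "yaw": 0, "claw": 0.5}, {"tx": 0.7, "ty": -2.5, "tz": 1.4, "yaw": 0, "claw": 0.5}, {"tx": 0.4, "ty": -1.3, "tz": 0.7, "yaw": 0, "claw": 0.5}, {"tx": -0.4, "ty": 1.3, "tz": -0.7, "yaw": 0, "claw": 0.5}, {"tx": -0.7, "ty": 2.5, "tz": -1.4, "yaw": 0, "claw": 0.5}, {"tx": -1.2, "ty": 4.1, "tz": -2.2, "yaw": 0, "claw": 0.5}, {"tx": 1.2, "ty": -4.1, "tz": 2.2, "yaw": 0, "claw": 0.5}, {"tx": 0.7, "ty": -2.5, "tz": 1.4, "yaw": 0, "claw": 0.5}, {"tx": 0.4, "ty": -1.3, "tz": 0.7, "yaw": 0, "claw": 0.5}, {"tx": 0, "ty": 0, "tz": 0, "yaw": 0, "claw": 0.5}, {"tx": 0, "ty": 0, "tz": 0, "yaw": 0, "claw": 0.5}]' --newtons 20

```text
time_s: 8.65
position: [0.4417, -0.2489, 0.1715]
tool_rot: [[-0.282, 0.959, -0.001], [0.959, 0.282, 0.002], [0.002, -0.001, -1.0]]
ft_force: [0.3, 1.0, -1.1]
grip_width: 0.0108
gripper_force: 23.4
```

```bash
python3 side.py c4 scene
```

```text
8.65 [ 0.4417 -0.2489  0.1715] 0.010807209896981331 [ 0.3   1.04 -1.1 ]
scene -0.05 16 z 0.096 0.108
scene -0.04 78 z 0.092 0.139
scene -0.03 87 z 0.09 0.143
scene -0.02 124 z 0.091 0.201
scene -0.01 63 z 0.102 0.201
scene -0.0 25 z 0.128 0.189
```

The lean is about 17° now, well inside the 28° tipping limit. I'll set the foot edge down, push it upright over the foot, and stop to check the force.

Request:
servo_tool --steps '[{"tx": 0, "ty": 0, "tz": -2, "yaw": 0, "claw": 0.5}, {"tx": 0, "ty": 0, "tz": -2.5, "yaw": 0, "claw": 0.5}, {"tx": 0, "ty": 0, "tz": -2, "yaw": 0, "claw": 0.5}, {"tx": 0, "ty": 0, "tz": -1.3, "yaw": 0, "claw": 0.5}, {"tx": 0, "ty": 0, "tz": -0.6, "yaw": 0, "claw": 0.5}, {"tx": 0, "ty": 0, "tz": -0.4, "yaw": 0, "claw": 0.5}, {"tx": 0, "ty": 0, "tz": -0.2, "yaw": 0, "claw": 0.5}, {"tx": 0, "ty": 0, "tz": -0.1, "yaw": 0, "claw": 0.5}, {"tx": 0, "ty": 0, "tz": 0, "yaw": 0, "claw": 0.5}]' --newtons 20

```text
time_s: 9.6
position: [0.4437, -0.2506, 0.0844]
tool_rot: [[-0.282, 0.959, 0.005], [0.959, 0.282, -0.004], [-0.005, 0.004, -1.0]]
ft_force: [-1.4, 2.8, 24.7]
grip_width: 0.0105
gripper_force: 28.3
```

```bash
python3 side.py c5 scene
```

```text
9.6 [ 0.4437 -0.2506  0.0844] 0.010546437494151675 [-1.37  2.78 24.72]
scene -0.05 7 z 0.01 0.018
scene -0.04 64 z 0.01 0.055
scene -0.03 69 z 0.009 0.058
scene -0.02 87 z 0.009 0.114
scene -0.01 65 z 0.011 0.092
scene -0.0 20 z 0.04 0.1
```

Request:
servo_tool --steps '[{"tx": 0, "ty": 0, "tz": 0.2, "yaw": 0, "claw": 0.5}, {"tx": 0.14, "ty": -0.5, "tz": 0.05, "yaw": 0, "claw": 0.5}, {"tx": 0.14, "ty": -0.5, "tz": 0.05, "yaw": 0, "claw": 0.5}, {"tx": 0.14, "ty": -0.5, "tz": 0, "yaw": 0, "claw": 0.5}, {"tx": 0.14, "ty": -0.5, "tz": 0, "yaw": 0, "claw": 0.5}, {"tx": 0, "ty": 0, "tz": 0, "yaw": 0, "claw": 0.5}]' --newtons 20

```text
time_s: 10.25
position: [0.4481, -0.2707, 0.0843]
tool_rot: [[-0.281, 0.96, 0.0], [0.96, 0.281, -0.0], [-0.0, 0.0, -1.0]]
ft_force: [-0.9, 0.8, 5.2]
grip_width: 0.0104
gripper_force: 26.7
```

```bash
python3 side.py c6 scene
```

```text
10.25 [ 0.4481 -0.2707  0.0843] 0.01043885425241729 [-0.86  0.75  5.24]
scene -0.03 44 z 0.008 0.054
scene -0.02 101 z 0.009 0.114
scene -0.01 109 z 0.01 0.114
scene -0.0 58 z 0.009 0.103
```

It now stands nearly upright: the body spans s = −27 to +9 mm with the spout at about −7 mm. I'll release it, go up and look.

Request:
servo_tool --steps '[{"tx": 0, "ty": 0, "tz": 0, "yaw": 0, "claw": 2}, {"tx": 0, "ty": 0, "tz": 0, "yaw": 0, "claw": 4}, {"tx": 0, "ty": 0, "tz": 0, "yaw": 0, "claw": 4}, {"tx": 0, "ty": 0, "tz": 0, "yaw": 0, "claw": 4}, {"tx": 0, "ty": 0, "tz": 2, "yaw": 0, "claw": 4}, {"tx": 0, "ty": 0, "tz": 4, "yaw": 0, "claw": 4}, {"tx": 0, "ty": 0, "tz": 4, "yaw": 0, "claw": 4}, {"tx": 0, "ty": -2, "tz": 3, "yaw": 0, "claw": 4}, {"tx": 0, "ty": -2, "tz": 0, "yaw": 0, "claw": 4}, {"tx": 0, "ty": 0, "tz": 0, "yaw": 0, "claw": 4}, {"tx": 0, "ty": 0, "tz": 0, "yaw": 0, "claw": 4}]' --newtons 20

```text
time_s: 11.4
position: [0.4476, -0.3097, 0.2136]
tool_rot: [[-0.281, 0.96, -0.001], [0.96, 0.281, 0.001], [0.002, -0.001, -1.0]]
ft_force: [-0.5, 0.2, -0.5]
grip_width: 0.0401
gripper_force: 0.0
```

```bash
cat > spouts.py <<'E'
from h import *
import sys
s=env.observe(); p=s["position"]; print(s["time_s"],p.round(4),s["ft_force"].round(1))
def spouts(cam,name,x,y,r,zt=.08,im=None):
    im,d,m=grab(cam); save(im,name)
    P=cloud(m,d); k=(np.hypot(P[...,0]-x,P[...,1]-y)<r)&(abs(P[...,2]-zt)<.007)
    n,L,st,c=cv2.connectedComponentsWithStats(k.astype(np.uint8))
    for i in range(1,n):
        if st[i,4]<25: continue
        Q=P[L==i]; T=Q[Q[:,2]>zt-.004]
        if len(T): 
            b=cv2.minEnclosingCircle(T[:,:2].astype(np.float32)); print(cam,"spout",st[i,4],"z",np.percentile(Q[:,2],90).round(4),"mean",T[:,:2].mean(0).round(4),"circ",np.round(b[0],4),round(b[1],4),"px",c[i].round(0))
    B=P.reshape(-1,3); B=B[(np.hypot(B[:,0]-x,B[:,1]-y)<r)]
    return P,im,m
if __name__=="__main__": spouts("wrist",sys.argv[1],*map(float,sys.argv[2:6]))
E
python3 spouts.py w3.png .4505 -.278 .05 .08
```

```text
11.4 [ 0.4476 -0.3097  0.2136] [-0.5  0.2 -0.5]
wrist spout 146 z 0.0801 mean [ 0.4489 -0.2786] circ [ 0.449 -0.279] 0.0058 px [331. 162.]
```

View pics/w3.png

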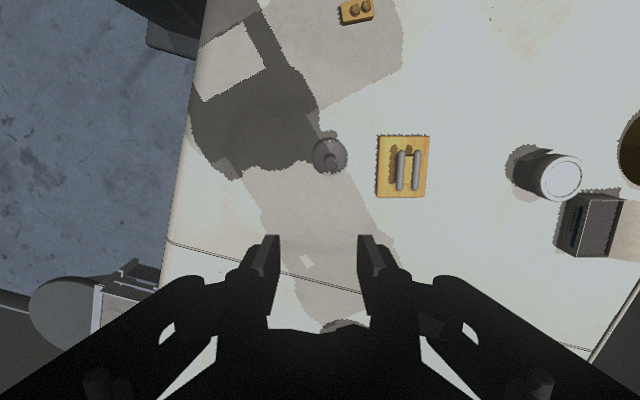

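The wrist view shows the cartridge upright on the worktop at (330,157). Its spout top is at z = 80 mm and it stands clear of the empty cradle at (403,165). Next I'll look at the canister from above.

Request:
servo_tool --steps '[{"tx": 2, "ty": 3.5, "tz": 0.5, "yaw": 0, "claw": 4}, {"tx": 2, "ty": 3.5, "tz": 0.5, "yaw": 0, "claw": 4}, {"tx": 2, "ty": 3.5, "tz": 0.5, "yaw": 0, "claw": 4}, {"tx": 2, "ty": 3.5, "tz": 0.5, "yaw": 0, "claw": 4}, {"tx": 2, "ty": 3.5, "tz": 0.5, "yaw": 0, "claw": 4}, {"tx": 2, "ty": 3.5, "tz": 0.5, "yaw": 0, "claw": 4}, {"tx": 2, "ty": 3.5, "tz": 0.5, "yaw": 0, "claw": 4}, {"tx": 2, "ty": 3.5, "tz": 0.5, "yaw": 0, "claw": 4}, {"tx": 0, "ty": 0, "tz": 0, "yaw": 0, "claw": 4}, {"tx": 0, "ty": 0, "tz": 0, "yaw": 0, "claw": 4}]' --newtons 20

```text
time_s: 12.45
position: [0.6076, -0.0287, 0.2535]
tool_rot: [[-0.284, 0.959, -0.002], [0.959, 0.284, 0.0], [0.001, -0.001, -1.0]]
ft_force: [0.5, -1.2, 0.6]
grip_width: 0.0402
gripper_force: 0.0
```

```bash
cat > can.py <<'E'
from spouts import *
P,im,m=spouts("wrist",sys.argv[1],.597,.012,.065,.086)
Q=P.reshape(-1,3); Q=Q[~np.isnan(Q).any(1)]
c=np.array([.597,.012])
from scipy.optimize import least_squares
for _ in range(4):
    r=np.hypot(*(Q[:,:2]-c).T); R=Q[(abs(Q[:,2]-.046)<.0025)&(abs(r-.0605)<.006)]
    c=least_squares(lambda v:np.hypot(R[:,0]-v[0],R[:,1]-v[1])-.0605,c,loss="soft_l1",f_scale=.001).x
r=np.hypot(*(R[:,:2]-c).T); print("canister",c.round(4),len(R),r.min(),r.max(),R[:,2].mean(), "angles",np.histogram(np.degrees(np.arctan2(R[:,1]-c[1],R[:,0]-c[0])),12,(-180,180))[0])
E
python3 can.py w4.png
```

```text
12.45 [ 0.6076 -0.0287  0.2535] [ 0.5 -1.2  0.6]
wrist spout 124 z 0.0864 mean [0.6062 0.0483] circ [0.6076 0.0456] 0.0049 px [341. 110.]
wrist spout 113 z 0.0862 mean [0.5704 0.0322] circ [0.5705 0.0322] 0.0055 px [300. 115.]
wrist spout 117 z 0.0861 mean [0.6027 0.0091] circ [0.6027 0.0077] 0.0055 px [326. 148.]
wrist spout 120 z 0.0862 mean [ 0.5669 -0.006 ] circ [ 0.5669 -0.0066] 0.0058 px [287. 153.]
wrist spout 114 z 0.086 mean [ 0.6345 -0.0116] circ [ 0.6352 -0.0124] 0.0058 px [350. 177.]
canister [0.602  0.0091] 946 0.05688229716457432 0.061848697885321526 0.045233267986904885 angles [75 71 73 67 70 78 76 82 89 88 92 85]
```

View pics/w4.png

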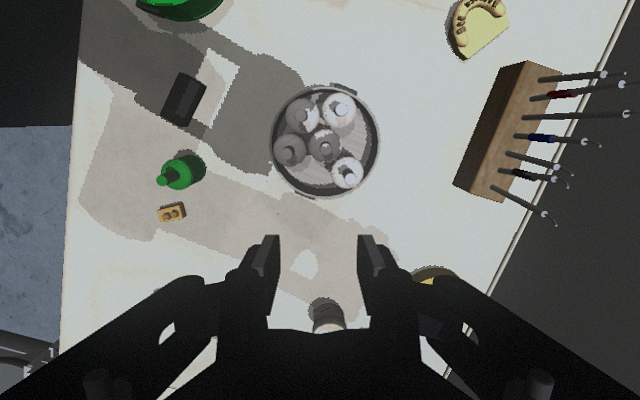

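The canister's centre is (0.602, 0.009), with its middle spout at pixel (326,148) and outer spouts at (341,110), (300,115), (287,153) and (350,177). The neighbours put the empty places at 25° and 265°, i.e. (0.637, 0.026) and (0.599, −0.030). I'll fill the tighter 25° place first while its neighbour can still give way, and keep the yaw fixed so that camera errors cancel.

Request:
servo_tool --steps '[{"tx": -1.98, "ty": -3.13, "tz": 0, "yaw": 0, "claw": 4}, {"tx": -1.98, "ty": -3.13, "tz": 0, "yaw": 0, "claw": 4}, {"tx": -1.98, "ty": -3.13, "tz": 0, "yaw": 0, "claw": 4}, {"tx": -1.98, "ty": -3.13, "tz": 0, "yaw": 0, "claw": 4}, {"tx": -1.98, "ty": -3.13, "tz": 0, "yaw": 0, "claw": 4}, {"tx": -1.98, "ty": -3.13, "tz": 0, "yaw": 0, "claw": 4}, {"tx": -1.98, "ty": -3.13, "tz": 0, "yaw": 0, "claw": 4}, {"tx": -1.98, "ty": -3.13, "tz": 0, "yaw": 0, "claw": 4}, {"tx": 0, "ty": 0, "tz": -3, "yaw": 0, "claw": 4}, {"tx": 0, "ty": 0, "tz": -4, "yaw": 0, "claw": 4}, {"tx": 0, "ty": 0, "tz": -4, "yaw": 0, "claw": 4}, {"tx": 0, "ty": 0, "tz": 0, "yaw": 0, "claw": 3}, {"tx": 0, "ty": 0, "tz": 0, "yaw": 0, "claw": 3}]' --newtons 20

```text
time_s: 13.8
position: [0.4492, -0.281, 0.1451]
tool_rot: [[-0.28, 0.96, -0.0], [0.96, 0.28, 0.0], [0.0, -0.0, -1.0]]
ft_force: [0.9, 0.2, 0.2]
grip_width: 0.0299
gripper_force: 0.0
```

Request:
servo_tool --steps '[{"tx": 0, "ty": 0.2, "tz": -3, "yaw": 0, "claw": 3}, {"tx": 0, "ty": 0, "tz": -2.5, "yaw": 0, "claw": 3}, {"tx": 0, "ty": 0, "tz": -1.2, "yaw": 0, "claw": 3}, {"tx": 0, "ty": 0, "tz": -0.4, "yaw": 0, "claw": 3}, {"tx": 0, "ty": 0, "tz": 0, "yaw": 0, "claw": 3}, {"tx": 0, "ty": 0, "tz": 0, "yaw": 0, "claw": 1.5}, {"tx": 0, "ty": 0, "tz": 0, "yaw": 0, "claw": 0.5}, {"tx": 0, "ty": 0, "tz": 0, "yaw": 0, "claw": 0.5}, {"tx": 0, "ty": 0, "tz": 0, "yaw": 0, "claw": 0.5}, {"tx": 0, "ty": 0, "tz": 0, "yaw": 0, "claw": 0.5}, {"tx": 0, "ty": 0, "tz": 0, "yaw": 0, "claw": 0.5}]' --newtons 60

```text
time_s: 14.9
position: [0.4501, -0.279, 0.0747]
tool_rot: [[-0.282, 0.96, 0.002], [0.96, 0.282, -0.002], [-0.002, 0.001, -1.0]]
ft_force: [0.0, 0.3, 6.4]
grip_width: 0.0094
gripper_force: 58.5
```

Request:
servo_tool --steps '[{"tx": 0, "ty": 0, "tz": 1.5, "yaw": 0, "claw": 0.5}, {"tx": 0, "ty": 0, "tz": 3, "yaw": 0, "claw": 0.5}, {"tx": 0, "ty": 0, "tz": 4, "yaw": 0, "claw": 0.5}, {"tx": 0.87, "ty": 1.44, "tz": 4, "yaw": 0, "claw": 0.5}, {"tx": 2, "ty": 3.2, "tz": 0, "yaw": 0, "claw": 0.5}, {"tx": 2, "ty": 3.3, "tz": 0, "yaw": 0, "claw": 0.5}, {"tx": 2, "ty": 3.3, "tz": 0, "yaw": 0, "claw": 0.5}, {"tx": 2, "ty": 3.3, "tz": 0, "yaw": 0, "claw": 0.5}, {"tx": 2, "ty": 3.3, "tz": 0, "yaw": 0, "claw": 0.5}, {"tx": 2, "ty": 3.3, "tz": 0, "yaw": 0, "claw": 0.5}, {"tx": 2, "ty": 3.3, "tz": 0, "yaw": 0, "claw": 0.5}, {"tx": 2, "ty": 3.2, "tz": 0, "yaw": 0, "claw": 0.5}, {"tx": 1.84, "ty": 2.8, "tz": 0, "yaw": 0, "claw": 0.5}, {"tx": 0, "ty": 0, "tz": 0, "yaw": 0, "claw": 0.5}, {"tx": 0, "ty": 0, "tz": 0, "yaw": 0, "claw": 0.5}, {"tx": 0, "ty": 0, "tz": 0, "yaw": 0, "claw": 0.5}]' --newtons 60

```text
time_s: 16.5
position: [0.6362, 0.0252, 0.1986]
tool_rot: [[-0.281, 0.96, -0.0], [0.96, 0.281, -0.0], [-0.0, -0.0, -1.0]]
ft_force: [-0.3, 0.0, -1.4]
grip_width: 0.0099
gripper_force: 58.6
```

```bash
python3 - <<'E'
from h import *
# check the held cartridge hangs upright: wrist depth of held body + scene profile
s=env.observe(); R=s["tool_rot"]; p=s["position"]; print(p.round(4),R.round(4).tolist())
for cam in ("scene","top"):
    im,d,m=grab(cam); P=cloud(m,d).reshape(-1,3); P=P[~np.isnan(P).any(1)]
    k=(np.hypot(P[:,0]-p[0],P[:,1]-p[1])<.03)&(P[:,2]>p[2]-.08)&(P[:,2]<p[2]-.02); L=P[k]
    for lo in np.arange(-.08,-.02,.01):
        q=L[(L[:,2]-p[2]>lo)&(L[:,2]-p[2]<lo+.01)]
        if len(q)>5: print(cam,round(lo,2),len(q),(q.min(0)-p).round(4)[:2],(q.max(0)-p).round(4)[:2], (q.mean(0)-p).round(4)[:2])
E
```

```text
[0.6362 0.0252 0.1986] [[-0.2807, 0.9598, -0.0001], [0.9598, 0.2807, -0.0003], [-0.0002, -0.0002, -1.0]]
scene -0.08 6 [-0.0157 -0.0172] [-0.0022 -0.0001] [-0.0081 -0.0088]
scene -0.07 29 [-0.0174 -0.0212] [0.0078 0.0129] [-0.0091 -0.0098]
scene -0.06 32 [-0.0174 -0.0212] [0.0075 0.0058] [-0.0094 -0.0096]
scene -0.05 32 [-0.0206 -0.0208] [0.013  0.0076] [-0.0082 -0.0095]
scene -0.04 32 [-0.0171 -0.0198] [0.0109 0.0086] [-0.0084 -0.0094]
scene -0.03 48 [-0.0197 -0.0219] [0.0205 0.0125] [-0.0044 -0.007 ]
```

The cartridge hangs straight. I'll lower it to just inside the rim and check the force.

Request:
servo_tool --steps '[{"tx": 0.1, "ty": 0.03, "tz": -2, "yaw": 0, "claw": 0.5}, {"tx": 0, "ty": 0, "tz": -3, "yaw": 0, "claw": 0.5}, {"tx": 0, "ty": 0, "tz": -1.5, "yaw": 0, "claw": 0.5}, {"tx": 0, "ty": 0, "tz": -0.7, "yaw": 0, "claw": 0.5}, {"tx": 0, "ty": 0, "tz": -0.5, "yaw": 0, "claw": 0.5}, {"tx": 0, "ty": 0, "tz": -0.5, "yaw": 0, "claw": 0.5}, {"tx": 0, "ty": 0, "tz": -0.4, "yaw": 0, "claw": 0.5}, {"tx": 0, "ty": 0, "tz": 0, "yaw": 0, "claw": 0.5}]' --newtons 60

```text
time_s: 17.4
position: [0.6376, 0.0261, 0.1122]
tool_rot: [[-0.281, 0.96, -0.0], [0.96, 0.281, -0.0], [-0.0, -0.0, -1.0]]
ft_force: [-0.2, -0.1, -1.6]
grip_width: 0.0099
gripper_force: 58.6
```

Foot at z ≈ 38 mm, below the neighbours' shoulders, and no contact. I'll continue down.

Request:
servo_tool --steps '[{"tx": 0, "ty": 0, "tz": -0.7, "yaw": 0, "claw": 0.5}, {"tx": 0, "ty": 0, "tz": -0.7, "yaw": 0, "claw": 0.5}, {"tx": 0, "ty": 0, "tz": -0.6, "yaw": 0, "claw": 0.5}, {"tx": 0, "ty": 0, "tz": -0.5, "yaw": 0, "claw": 0.5}, {"tx": 0, "ty": 0, "tz": -0.3, "yaw": 0, "claw": 0.5}, {"tx": 0, "ty": 0, "tz": -0.2, "yaw": 0, "claw": 0.5}, {"tx": 0, "ty": 0, "tz": 0, "yaw": 0, "claw": 0.5}]' --newtons 60

```text
time_s: 18.1
position: [0.6376, 0.0262, 0.0821]
tool_rot: [[-0.281, 0.96, -0.0], [0.96, 0.281, 0.0], [0.0, -0.0, -1.0]]
ft_force: [0.6, 0.1, -0.9]
grip_width: 0.0098
gripper_force: 58.6
```

Request:
servo_tool --steps '[{"tx": 0, "ty": 0, "tz": -0.1, "yaw": 0, "claw": 0.5}, {"tx": 0, "ty": 0, "tz": -0.07, "yaw": 0, "claw": 0.5}, {"tx": 0, "ty": 0, "tz": 0, "yaw": 0, "claw": 0.5}]' --newtons 60

```text
time_s: 18.4
position: [0.6377, 0.0262, 0.0809]
tool_rot: [[-0.281, 0.96, 0.001], [0.96, 0.281, -0.0], [-0.0, 0.0, -1.0]]
ft_force: [-0.3, -0.0, -0.7]
grip_width: 0.0097
gripper_force: 58.8
```

Request:
servo_tool --steps '[{"tx": 0, "ty": 0, "tz": -0.05, "yaw": 0, "claw": 0.5}, {"tx": 0, "ty": 0, "tz": 0, "yaw": 0, "claw": 1.6}, {"tx": 0, "ty": 0, "tz": 0, "yaw": 0, "claw": 2.2}, {"tx": 0, "ty": 0, "tz": 0, "yaw": 0, "claw": 2.2}, {"tx": 0, "ty": 0, "tz": 2, "yaw": 0, "claw": 2.2}, {"tx": 0, "ty": 0, "tz": 4, "yaw": 0, "claw": 2.2}, {"tx": 0, "ty": 0, "tz": 4, "yaw": 0, "claw": 2.2}, {"tx": -1.3, "ty": 2.9, "tz": 3, "yaw": 0, "claw": 3}, {"tx": -2, "ty": 3, "tz": 0, "yaw": 0, "claw": 3}, {"tx": -2, "ty": 3, "tz": 0, "yaw": 0, "claw": 3}, {"tx": -2, "ty": 3, "tz": 0, "yaw": 0, "claw": 3}, {"tx": -2, "ty": 3, "tz": 0, "yaw": 0, "claw": 3}, {"tx": 0, "ty": 0, "tz": 0, "yaw": 0, "claw": 3}, {"tx": 0, "ty": 0, "tz": 0, "yaw": 0, "claw": 3}]' --newtons 60

```text
time_s: 19.8
position: [0.5446, 0.1755, 0.2103]
tool_rot: [[-0.283, 0.959, 0.0], [0.959, 0.283, -0.0], [-0.0, 0.0, -1.0]]
ft_force: [-0.6, -0.9, -0.2]
grip_width: 0.0298
gripper_force: 0.0
```

```bash
python3 spouts.py w5.png .534 .207 .05 .08; python3 - <<'E'
from spouts import *
spouts("top","t5.png",.602,.009,.065,.086)
E
```

```text
19.8 [0.5446 0.1755 0.2103] [-0.6 -0.9 -0.2]
wrist spout 155 z 0.08 mean [0.5372 0.2153] circ [0.5373 0.215 ] 0.0059 px [324. 150.]
19.85 [0.545  0.1748 0.2102] [-0.3  0.4  0.3]
top spout 25 z 0.0872 mean [0.6061 0.0486] circ [0.6043 0.0487] 0.0048 px [293. 184.]
```

Request:
servo_tool --steps '[{"tx": -0.4, "ty": 2, "tz": 0, "yaw": 0, "claw": 3}, {"tx": -0.35, "ty": 2, "tz": 0, "yaw": 0, "claw": 3}, {"tx": 0, "ty": 0, "tz": -3, "yaw": 0, "claw": 3}, {"tx": 0, "ty": 0, "tz": -4, "yaw": 0, "claw": 3}, {"tx": 0, "ty": 0, "tz": -3.5, "yaw": 0, "claw": 3}, {"tx": 0, "ty": 0, "tz": -2, "yaw": 0, "claw": 3}, {"tx": 0, "ty": 0, "tz": -1.1, "yaw": 0, "claw": 3}, {"tx": 0, "ty": 0, "tz": 0, "yaw": 0, "claw": 3}, {"tx": 0, "ty": 0, "tz": 0, "yaw": 0, "claw": 1.5}, {"tx": 0, "ty": 0, "tz": 0, "yaw": 0, "claw": 0.5}, {"tx": 0, "ty": 0, "tz": 0, "yaw": 0, "claw": 0.5}, {"tx": 0, "ty": 0, "tz": 0, "yaw": 0, "claw": 0.5}, {"tx": 0, "ty": 0, "tz": 0, "yaw": 0, "claw": 0.5}, {"tx": 0, "ty": 0, "tz": 0, "yaw": 0, "claw": 0.5}]' --newtons 60

```text
time_s: 21.3
position: [0.5379, 0.2153, 0.0754]
tool_rot: [[-0.282, 0.96, 0.003], [0.96, 0.282, 0.0], [-0.0, 0.003, -1.0]]
ft_force: [0.9, -0.5, 6.1]
grip_width: 0.0098
gripper_force: 58.8
```

Request:
servo_tool --steps '[{"tx": 0, "ty": 0, "tz": 1.5, "yaw": 0, "claw": 0.5}, {"tx": 0, "ty": 0, "tz": 4, "yaw": 0, "claw": 0.5}, {"tx": 0, "ty": 0, "tz": 4, "yaw": 0, "claw": 0.5}, {"tx": 0, "ty": -1, "tz": 4, "yaw": 0, "claw": 0.5}, {"tx": 0.9, "ty": -3, "tz": 3, "yaw": 0, "claw": 0.5}, {"tx": 1, "ty": -3.3, "tz": 1, "yaw": 0, "claw": 0.5}, {"tx": 1, "ty": -3.3, "tz": 0, "yaw": 0, "claw": 0.5}, {"tx": 1, "ty": -3.3, "tz": 0, "yaw": 0, "claw": 0.5}, {"tx": 1, "ty": -3.3, "tz": 0, "yaw": 0, "claw": 0.5}, {"tx": 1, "ty": -3.3, "tz": 0, "yaw": 0, "claw": 0.5}, {"tx": 1, "ty": -3.3, "tz": 0, "yaw": 0, "claw": 0.5}, {"tx": 0.8, "ty": -3.2, "tz": 0, "yaw": 0, "claw": 0.5}, {"tx": 0, "ty": 0, "tz": 0, "yaw": 0, "claw": 0.5}, {"tx": 0, "ty": 0, "tz": 0, "yaw": 0, "claw": 0.5}]' --newtons 60

```text
time_s: 22.7
position: [0.6139, -0.055, 0.2488]
tool_rot: [[-0.28, 0.96, -0.001], [0.96, 0.28, 0.001], [0.001, -0.001, -1.0]]
ft_force: [0.1, 0.3, -1.5]
grip_width: 0.0096
gripper_force: 58.6
```

```bash
python3 can.py w6.png
```

```text
22.7 [ 0.6139 -0.055   0.2488] [ 0.1  0.3 -1.5]
wrist spout 138 z 0.0864 mean [0.6057 0.0485] circ [0.6063 0.0468] 0.0048 px [343.  79.]
wrist spout 146 z 0.0864 mean [0.5706 0.0319] circ [0.5708 0.0315] 0.0059 px [301.  86.]
wrist spout 139 z 0.0864 mean [0.6359 0.0255] circ [0.6361 0.0253] 0.0059 px [366. 113.]
wrist spout 117 z 0.0861 mean [0.6028 0.0089] circ [0.6029 0.0089] 0.0058 px [327. 121.]
wrist spout 125 z 0.0861 mean [ 0.5669 -0.0062] circ [ 0.5669 -0.0064] 0.0058 px [287. 125.]
wrist spout 124 z 0.0862 mean [ 0.6344 -0.0119] circ [ 0.6346 -0.0121] 0.0058 px [352. 151.]
canister [0.6019 0.0092] 1053 0.05626929447959979 0.06200690990124876 0.045253399786634334 angles [ 89  82  76  73  81  78  88  94  97 100 102  93]
```

The first cartridge stands properly in its place (spout top z = 86 mm). Next is the second place.

Request:
servo_tool --steps '[{"tx": -0.7, "ty": 1.3, "tz": 0, "yaw": 0, "claw": 0.5}, {"tx": -0.74, "ty": 1.25, "tz": 0, "yaw": 0, "claw": 0.5}, {"tx": 0, "ty": 0, "tz": -3, "yaw": 0, "claw": 0.5}, {"tx": 0, "ty": 0, "tz": -4, "yaw": 0, "claw": 0.5}, {"tx": 0, "ty": 0, "tz": -3, "yaw": 0, "claw": 0.5}, {"tx": 0, "ty": 0, "tz": -1.3, "yaw": 0, "claw": 0.5}, {"tx": 0, "ty": 0, "tz": -0.7, "yaw": 0, "claw": 0.5}, {"tx": 0, "ty": 0, "tz": -0.6, "yaw": 0, "claw": 0.5}, {"tx": 0, "ty": 0, "tz": -0.5, "yaw": 0, "claw": 0.5}, {"tx": 0, "ty": 0, "tz": -0.5, "yaw": 0, "claw": 0.5}, {"tx": 0, "ty": 0, "tz": 0, "yaw": 0, "claw": 0.5}]' --newtons 60

```text
time_s: 23.85
position: [0.5996, -0.0292, 0.1129]
tool_rot: [[-0.281, 0.96, -0.0], [0.96, 0.281, 0.0], [0.0, -0.0, -1.0]]
ft_force: [-0.8, -0.1, -2.0]
grip_width: 0.0098
gripper_force: 58.7
```

Request:
servo_tool --steps '[{"tx": 0, "ty": 0, "tz": -0.7, "yaw": 0, "claw": 0.5}, {"tx": 0, "ty": 0, "tz": -0.7, "yaw": 0, "claw": 0.5}, {"tx": 0, "ty": 0, "tz": -0.6, "yaw": 0, "claw": 0.5}, {"tx": 0, "ty": 0, "tz": -0.5, "yaw": 0, "claw": 0.5}, {"tx": 0, "ty": 0, "tz": -0.3, "yaw": 0, "claw": 0.5}, {"tx": 0, "ty": 0, "tz": -0.2, "yaw": 0, "claw": 0.5}, {"tx": 0, "ty": 0, "tz": -0.1, "yaw": 0, "claw": 0.5}, {"tx": 0, "ty": 0, "tz": 0, "yaw": 0, "claw": 0.5}]' --newtons 60

```text
time_s: 24.65
position: [0.5998, -0.0293, 0.0822]
tool_rot: [[-0.281, 0.96, 0.0], [0.96, 0.281, -0.0], [-0.0, 0.0, -1.0]]
ft_force: [0.3, -0.7, -0.7]
grip_width: 0.0096
gripper_force: 58.7
```

Down to the floor, release, rise and step back for a check.

Request:
servo_tool --steps '[{"tx": 0, "ty": 0, "tz": -0.1, "yaw": 0, "claw": 0.5}, {"tx": 0, "ty": 0, "tz": 0, "yaw": 0, "claw": 0.5}, {"tx": 0, "ty": 0, "tz": 0, "yaw": 0, "claw": 1.6}, {"tx": 0, "ty": 0, "tz": 0, "yaw": 0, "claw": 2.2}, {"tx": 0, "ty": 0, "tz": 0, "yaw": 0, "claw": 2.2}, {"tx": 0, "ty": 0, "tz": 2, "yaw": 0, "claw": 2.2}, {"tx": 0, "ty": 0, "tz": 4, "yaw": 0, "claw": 2.2}, {"tx": 0, "ty": 0, "tz": 4, "yaw": 0, "claw": 2.2}, {"tx": 0.5, "ty": -1.5, "tz": 4, "yaw": 0, "claw": 2.2}, {"tx": 0.9, "ty": -2, "tz": 3, "yaw": 0, "claw": 2.2}, {"tx": 0, "ty": 0, "tz": 0, "yaw": 0, "claw": 2.2}, {"tx": 0, "ty": 0, "tz": 0, "yaw": 0, "claw": 2.2}]' --newtons 60

```text
time_s: 25.85
position: [0.6136, -0.0644, 0.2509]
tool_rot: [[-0.281, 0.96, 0.0], [0.96, 0.281, 0.0], [0.0, 0.0, -1.0]]
ft_force: [-0.2, 1.2, -0.7]
grip_width: 0.0219
gripper_force: 0.0
```

```bash
python3 can.py w7.png
```

```text
25.85 [ 0.6136 -0.0644  0.2509] [-0.2  1.2 -0.7]
wrist spout 153 z 0.0863 mean [0.6053 0.0484] circ [0.6058 0.0482] 0.0061 px [346.  68.]
wrist spout 146 z 0.0864 mean [0.5705 0.032 ] circ [0.5706 0.0317] 0.0058 px [304.  75.]
wrist spout 139 z 0.0863 mean [0.6359 0.0256] circ [0.6365 0.0253] 0.006 px [369. 103.]
wrist spout 121 z 0.0865 mean [0.603  0.0086] circ [0.6032 0.008 ] 0.0058 px [331. 111.]
wrist spout 118 z 0.0866 mean [ 0.567  -0.0065] circ [ 0.5669 -0.0078] 0.0058 px [289. 116.]
wrist spout 120 z 0.0862 mean [ 0.6344 -0.0119] circ [ 0.6346 -0.0119] 0.0058 px [355. 141.]
wrist spout 117 z 0.086 mean [ 0.5991 -0.0291] circ [ 0.5994 -0.0296] 0.0058 px [315. 148.]
canister [0.6018 0.0093] 1075 0.05695101401680615 0.06218317224636784 0.04526137352603878 angles [ 90  80  75  76  78  83  91  97  99 105 104  97]
```

View pics/w7.png

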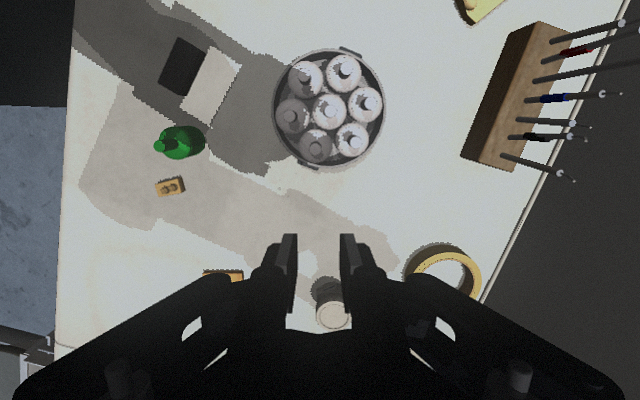

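All seven spouts stand in the canister, centred on (330,110), one in the middle and six round it, tops all at 86 mm. The gripper is clear and the bystanders are in place.

```bash
python3 -c "
from rig import env
print(env.close_job())"
```

```text
the job is handed in; nothing more can be done
None
```

The job is handed in: the lying cartridge was first stood upright on the worktop and let go, then both outside cartridges were lowered into the canister, where all seven now stand upright on the floor, spouts up (about 26 s of the 69 s used).

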